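Test the bench's machine stop and re-arm it

ROBOT

A 6-joint arm with a two-finger parallel gripper is mounted at the origin on the work surface. World frame = base frame: x ahead of the robot, y to its left, z up, the work surface at z = 0. Lengths are in mm, angles in degrees, forces in N, time in s.
With the tool pointing down it reaches from about 350 to 850 mm from the base axis. Payload 8.1 kg.
Tool frame: the origin (TCP) lies at the very end of the fingers, on their centre line; the grasp point (between the pads) lies 19 mm behind it (r.grip_depth is the distance from the TCP to the grasp point, in mm); y points along the fingers, z is the direction in which the jaws open and shut, and the axes are right-handed (so a half turn about y gives the same grasp; the last joint's range is limited). The gripper opens to 85 mm and grips with 20 to 120 N. Pads are 22 mm wide; open, the fingers measure 114 mm over their backs; the gripper's body (76 mm by 85 mm) begins 54 mm behind the grasp point. The pads swing forward as they close: fully open they stand 13 mm farther back than shut.
Start: joints at [-77.258, 7.471, 85.268, -0, 87.261, -4.893], TCP at [181.798, -571.8, 231.292] pointing down, gripper open.
Joint ranges: [-169.43, 169.43], [-51.17, 129.36], [1.28, 143.12], [-76.62, 256.62], [0, 156.53], [-152.29, 152.29]. Speed limits (degrees/s): [136.94, 136.94, 159.86, 180, 180, 180].

INTERFACE

Orientations are given as [roll, pitch, yaw] about the fixed x, y, z axes, in that order (R = Rz(yaw) Ry(pitch) Rx(roll)).
In Python, from bench import readout, eyes, r gives the robot as it stands. The module is installed in compiled form; this text tells all that it offers.
- The arm moves only by the tool move_arm, never from a script. Its argument "motion" is text: rows parted by semicolons, each of 6 numbers parted by spaces: the shift along the world's x, y, z in cm, then the turn, a rotation vector about the world's x, y, z in degrees. A call has 1 to 10 rows; each row is the pose to reach, as a shift and turn from the pose commanded when the call began; what a row does not reach only later rows make up. A row lasts 1/12 s, in which the tool goes at most 41.7 mm and 7.16 degrees, less where a joint would pass 70% of its speed; a pose out of reach is approached as far as the arm can. A call with a gripper value outside its range is refused whole. "fingers" is the finger opening in cm, from 0 to 8.54, set as the call begins (left out, the last holds). The fingers move at their own pace and stop on an object; "squeeze" is the grip in N (left out, the last holds). Time passes only in rows, so rows that repeat a pose let the fingers close. It gives the time, the measured TCP pose, the force and the opening at its end, in the units of the state.
- readout.sense(): the state, without advancing time (a new reading comes with each control period).
- eyes.snapshot(name): name is "side" or "top"; returns a dict with "image" (400x640x3 uint8, blue, green, red), "fx", "fy", "cx", "cy" (pixels), "world_to_cam" (4x4, takes a point from world to camera coordinates). Camera axes: x right, y down, z forward; pixel columns grow to the right and rows downward; lengths in mm; the calibration is good to about 2 mm. A picture is of the moment at which its call begins. There is no depth.
- r.hand_in(): hands the job in, once; it reports no verdict.
The state is a dict: "time": time; "joint_pos": joint angles; "qd": joint speeds; "joint_efforts": joint torques, N m; "tool_pos": TCP position; "tcp_rot": TCP orientation; "ft_force": force on the tool from outside, world axes, zero at the start; "wrist_torque": the same for the moment, N m; "finger_gap": finger opening in mm.
Only numpy, scipy, OpenCV 4.12 (cv2) and the standard library are available. Lean on these libraries where they do the work, as an engineer would, in place of code of your own. Each camera call takes 0.05 s, during which the arm holds its last target. There are 200 camera calls.

TASK

Test the machine stop on the inspection bench: with the fingertips, press its mushroom head (the one with the wing across it) in until it latches and take the finger off so that it stays in by itself, then push its wing round clockwise (seen from above) until the latch lets go and the head pops out. Let the head turn back, and press the plain flat re-arm button fully in and let it go. Only touch and push: do not pinch the wing, lift nothing, and leave the lamp dimmer's knob and the other things on the bench where they are.

Things in the scene. Friction and masses are not known exactly. Their poses are not given: they have to be found in the camera images.
- stop_box: Machine stop: a white box 110 x 110 x 55 mm screwed to the bench, with a mushroom head on a steel stem: a grey disc 88 mm across, 12 mm thick, and right across its top a straight black wing (grip bar 96 long, 14 wide, 22 mm high above the disc), which overhangs the disc 4 mm at each end. Origin: centre of the box's underside.
- stop_top (a point): Middle of the flat top of the stop's wing, on the head's vertical axis; 107 mm above the bench when the head is out. It moves and turns with the head. Its x axis runs along the wing, z is up.
- stop_press (a joint): how far the mushroom head is pushed in, m: 0 = fully out, 0.0085 = on its stop; straight down, spring loaded, 4 to 6 N all the way. Past about 0.007 a latch snaps in and the head then stays in at 0.0065 by itself; let go short of that, it springs out again. Twisted, it pops back up to 0 by its own spring.
- stop_twist (a joint): twist of the head and wing about its vertical axis, rad, growing clockwise seen from above: 0 at rest, 0.9 = end of the turn. A weak spring (about 0.035 Nm to start, 0.1 Nm at the end) turns it back to 0 when let go. The latch lets go at about 0.5; turning to about 0.7 is sure. It does not turn anticlockwise.
- rearm_top (a point): Re-arm button: a plain flat round black push button 32 mm across in an aluminium collar 48 mm across, on a white box 75 x 75 x 50 mm screwed to the bench. This point is the centre of the button's flat top, 68 mm above the bench (6 mm above the collar) when it is out.
- rearm (a joint): how far the re-arm button is pressed, m: 0 = out, 0.006 = on its stop; straight down, fully in takes 5 N; it springs back.
- lamp_knob (a joint): turning knob (with a bar grip) of the lamp dimmer, on a similar white box 85 x 85 x 45 mm; not part of the work; rad, 0 at the start
- lamp_knob_grip (a point): on the axis of the lamp dimmer's knob, at grip height
- flux_jar: bystander, loose: low amber glass jar with a steel lid, 44 mm across, 50 mm tall; origin at its underside
- solder_reel: bystander, loose: white reel, 48 mm across, 30 mm tall; origin at its underside
- driver: bystander, loose: screwdriver, 150 mm long, lying flat; origin at its underside
- brush: bystander, loose: hand brush, 150 mm long, lying flat; origin at its underside
- wash_bottle: bystander, loose: white wash bottle with a yellow cap, 60 mm across, 150 mm tall; origin at its underside
- carrier: bystander, loose: black divided parts carrier, 100 x 190 x 25 mm; origin at its underside
- dish: bystander, loose: steel dish, 80 mm across, 30 mm tall; origin at its underside

How it is judged (in metres and radians):
On the way, in this order (a step that is already met when the one before it is completed fails the run):
1. the mushroom head is latched: it stays pushed in (more than 5 mm) with the robot off it (value of joint stop_press above 0.005 m and contact force between each of the fingers, the arm and stop_press below 0.3 N), for 0.2 s.
2. the head has been twisted free and is out again (less than 1.5 mm in) (value of joint stop_press below 0.0015 m), for 0.1 s.
3. the re-arm button is pressed in (more than 4.5 mm) with the head out (value of joint rearm above 0.0045 m and value of joint stop_press below 0.0015 m), for 0.05 s.
At the end, for the whole second after the job is handed in: the mushroom head is out (within 1.5 mm) and turned back (within 0.1 rad), the re-arm button is out (within 1.5 mm), the bystanders are within 30 mm of where they stood and the lamp dimmer's knob within 0.2 rad (value of joint each of stop_press, rearm below 0.0015 m and value of joint stop_twist below 0.1 rad and not (distance of any of flux_jar, solder_reel, driver, brush, wash_bottle, carrier, dish from where it was at the start of the episode above 0.03 m) and value of joint lamp_knob below 0.2 rad); the robot touches nothing.
It fails at once if a bystander is lifted, carried or pushed more than 30 mm (distance of any of flux_jar, solder_reel, driver, brush, wash_bottle, carrier, dish from where it was at the start of the episode above 0.03 m).
It fails at once if the lamp dimmer's knob is turned (more than 0.2 rad) (value of joint lamp_knob above 0.2 rad).
It fails at once if the wing of the head is pinched: the fingers press on both flanks of the same half of it at once ((contact force between the fingers and stop_twist_c1 above 0.5 N and contact force between the fingers and stop_twist_c2 above 0.5 N) or (contact force between the fingers and stop_twist_c3 above 0.5 N and contact force between the fingers and stop_twist_c4 above 0.5 N)).
It fails at once if the head is pushed with more than 60 N (contact force between the fingers and stop_press above 60 N).
It also fails if it takes over 48 s, if anything falls off the work surface, if the arm or the gripper's body presses on something with over 40 N, if the wrist force passes 120 N, or if a joint passes its speed limit or range.

## Working session

There is one attempt and no reset: what is moved stays moved. The work goes in short steps, Python scripts to look and compute and a tool call to move; the robot and the scene stay as the last step left them, time stands still between calls to the robot, and variables do not carry over. Pictures are saved under pics/ and viewed, about 8 in all and at most 12, crops included, and the job is handed in when it is done.

Besides the shell and the picture viewer there is one more tool, called after "Emit:" as name(argument=value, ...), one argument or row to a line, values as JSON. move_arm: Moves the arm, as the interface text tells. Its arguments: {"type":"object","properties":{"motion":{"type":"string"},"fingers":{"type":"number"},"squeeze":{"type":"number"}},"required":["motion"]}

```bash
mkdir -p pics; python3 - <<'E'
from bench import readout, eyes, r
import cv2,json,pickle
print(readout.sense())
for n in("top","side"):
    s=eyes.snapshot(n); cv2.imwrite(f"pics/{n}0.png",s["image"]); pickle.dump(s,open(n+".pkl","wb"))
    print({k:v for k,v in s.items() if k!="image"})
E
```

```text
{'time': 0.0, 'joint_pos': array([-7.72586095e+01,  7.51525113e+00,  8.53320129e+01, -6.87345900e-04,
        8.72615908e+01, -4.89191557e+00]), 'qd': array([-0.02019041, -0.01954089, -0.03099845, -0.06485801, -0.02582104,
       -0.08636644]), 'joint_efforts': array([ 1.95921442e-03, -5.69393277e+01, -5.00553596e+01, -1.55539610e-04,
        1.46685925e-02, -1.22668020e-06]), 'tool_pos': array([ 181.65642821, -571.24052254,  230.21674945]), 'tcp_rot': array([-9.01085169e+01,  8.59873939e-03, -1.62366669e+02]), 'ft_force': array([ 0.83085604, -0.38737426,  0.5982839 ]), 'wrist_torque': array([ 0.05026404, -0.03780288,  0.01465337]), 'finger_gap': 85.4416495443495}
{'fx': 491.01915275061475, 'fy': 491.01915275061475, 'cx': 315.49386371508865, 'cy': 193.69138793976472, 'world_to_cam': array([[-2.46595301e-02, -9.99592392e-01, -1.43860102e-02,
         1.75244116e+01],
       [-9.82981837e-01,  2.68651578e-02, -1.81727742e-01,
         6.27068580e+02],
       [ 1.82040151e-01,  9.65986597e-03, -9.83243648e-01,
         1.30219891e+03],
       [ 0.00000000e+00,  0.00000000e+00,  0.00000000e+00,
         1.00000000e+00]])}
{'fx': 416.07867638413177, 'fy': 416.07867638413177, 'cx': 321.2886337181102, 'cy': 197.5292987361947, 'world_to_cam': array([[-9.49265669e-01, -3.14408535e-01, -6.47789797e-03,
         5.81517780e+02],
       [-2.42608248e-01,  7.45281131e-01, -6.21045308e-01,
         1.88325362e+02],
       [ 2.00089801e-01, -5.87965398e-01, -7.83747895e-01,
         9.85081686e+02],
       [ 0.00000000e+00,  0.00000000e+00,  0.00000000e+00,
         1.00000000e+00]])}
```

View pics/top0.png

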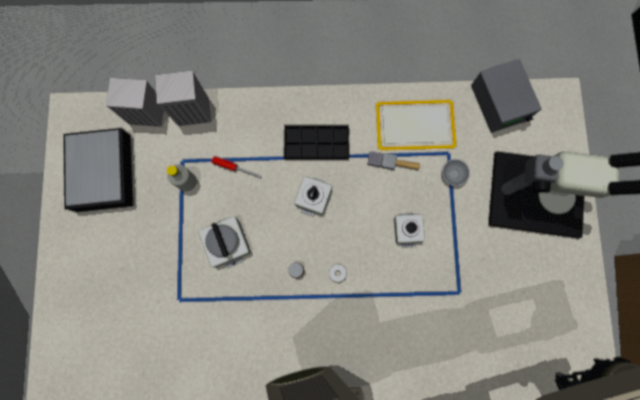

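View pics/side0.png

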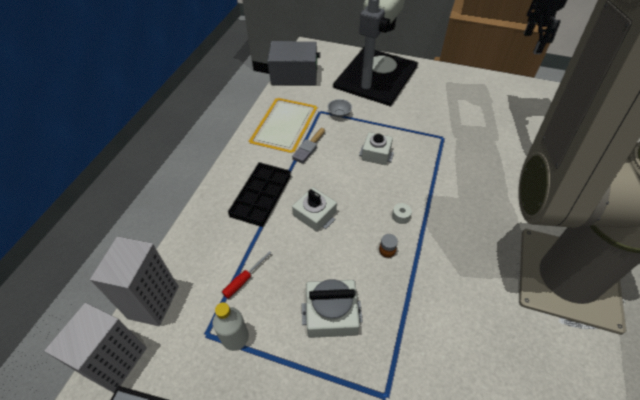

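The stop is at top (222,242) and side (332,300). The re-arm button is at top (410,228) and side (378,140). I'll enlarge both.

```bash
python3 - <<'E'
import cv2,pickle,numpy as np
T=pickle.load(open("top.pkl","rb"))["image"];S=pickle.load(open("side.pkl","rb"))["image"]
def c(I,x,y,w=64,h=48): return cv2.resize(I[y:y+h,x:x+w],(384,288),interpolation=cv2.INTER_CUBIC)
cv2.imwrite("pics/crops.png",np.vstack([np.hstack([c(T,192,218),c(T,380,204)]),np.hstack([c(S,296,270,96,72)[:, :],c(S,346,118)])]))
E
```

```text
(no output)
```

View pics/crops.png

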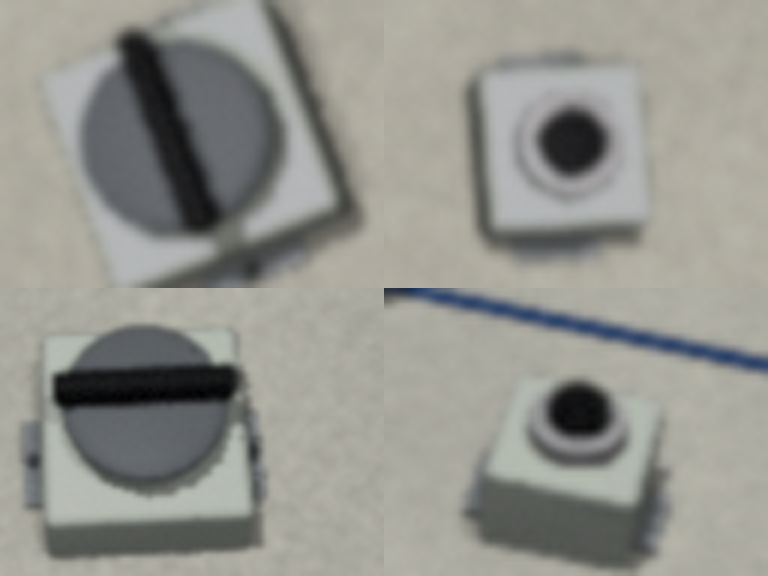

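Crop readings:
- **Top view, stop:** the wing runs from (128,35) to (205,229), and the disc centre is near (181,138).
- **Side view, stop:** the disc centre is near (144,112) below the seam.
- **Re-arm button:** (189,141) in the top crop and (196,121) in the side crop.

```bash
cat >g.py <<'E'
import numpy as np
def onplane(s,u,v,z):
    W=s["world_to_cam"];R,t=W[:3,:3],W[:3,3];C=-R.T@t
    d=R.T@np.array([(u-s["cx"])/s["fx"],(v-s["cy"])/s["fy"],1]);return (C+d*(z-C[2])/d[2])[:2].round(1)
def px(s,p):
    W=s["world_to_cam"];c=W[:3,:3]@np.array(p)+W[:3,3];return (c[:2]/c[2]*s["fx"]+[s["cx"],s["cy"]]).round(1)
E
python3 - <<'E'
import pickle
from g import *
T=pickle.load(open("top.pkl","rb"));S=pickle.load(open("side.pkl","rb"))
f=lambda s,c,o,k,z:onplane(s,(c[0]+.5)/k-.5+o[0],(c[1]+.5)/k-.5+o[1],z)
print("disc",f(T,(181,138),(192,218),6,85),f(S,(144,112),(296,270),4,85))
a=f(T,(131,38),(192,218),6,107);b=f(T,(203,226),(192,218),6,107)
print("wingT",a,b,(a+b)/2,np.degrees(np.arctan2(*(a-b)[::-1])))
a=f(S,(56,94),(296,270),4,107);b=f(S,(236,88),(296,270),4,107)
print("wingS",a,b,(a+b)/2,np.degrees(np.arctan2(*(a-b)[::-1])))
print("rearm",f(T,(189,141),(380,204),6,68),f(S,(196,121),(346,118),6,68))
print("lamp",onplane(T,313,192,75),"bottle",onplane(T,175,170,150),onplane(T,296,270,50),onplane(T,338,273,30))
from scipy.spatial.transform import Rotation as Ro
print(Ro.from_euler("xyz",[-90.1,0,-162.37],degrees=True).as_matrix().round(2))
E
```

```text
disc [501.7 254.6] [502.9 261.2]
wingT [544.3 272.7] [461.  240.1] [502.65 256.4 ] 21.37321565998611
wingS [545.6 275.6] [459.4 243.9] [502.5  259.75] 20.190969368193254
rearm [ 526.5 -255.2] [ 525.1 -253.7]
lamp [629.    7.8] bottle [683.1 365.7] [420.   59.3] [409.6 -54.8]
[[-0.95 -0.    0.3 ]
 [-0.3   0.   -0.95]
 [-0.   -1.   -0.  ]]
```

Emit:
move_arm(
  motion="2.5 3.2 0 0 0 4.5; 5 6.4 0 0 0 9; 7.5 9.6 0 0 0 13.5; 10 12.8 0 0 0 18; 12.5 16 0 0 0 22.5; 15 19.2 0 0 0 27; 17.5 22.4 0 0 0 31.5; 20 25.6 0 0 0 36; 22.5 28.8 0 0 0 40.5; 25 32 0 0 0 45",
  fingers=0,
)

```text
time: 0.93
tool_pos: [432.4, -249.9, 231.0]
tcp_rot: [-90.0, -0.0, -117.2]
ft_force: [0.1, -0.8, 1.0]
finger_gap: -0.1
```

Emit:
move_arm(
  motion="0.7 4 0 0 0 4.8; 1.4 8 0 0 0 9.6; 2.1 12 0 0 0 14.4; 2.8 16 0 0 0 19.2; 3.5 20 0 0 0 24; 4.2 24 0 0 0 28.8; 4.9 28 0 0 0 33.6; 5.6 32 0 0 0 38.4; 6.3 36 0 0 0 43.2; 7 40 0 0 0 48",
)

```text
time: 1.77
tool_pos: [501.5, 150.3, 231.0]
tcp_rot: [-90.0, -0.0, -69.1]
ft_force: [0.6, -1.2, -0.1]
finger_gap: 0.0
```

Emit:
move_arm(
  motion="0 3 -3 0 0 0; 0 6 -6 0 0 0; 0 9 -8.5 0 0 0; 0 10.9 -10.5 0 0 0; 0 10.9 -11 0 0 0; 0 10.9 -11 0 0 0; 0 10.9 -11 0 0 0",
)

```text
time: 2.35
tool_pos: [501.6, 256.7, 121.2]
tcp_rot: [-90.1, -0.0, -69.3]
ft_force: [0.1, -0.6, 0.9]
finger_gap: 0.2
```

```bash
cat >v.py <<'E'
import cv2,sys,numpy as np
from bench import eyes,readout
from g import *
# args: name tx ty sx sy
n,tx,ty,sx,sy=sys.argv[1],*map(int,sys.argv[2:6])
T=eyes.snapshot("top");S=eyes.snapshot("side")
c=lambda I,x,y:cv2.resize(I[y:y+72,x:x+72],(396,396),interpolation=cv2.INTER_CUBIC)
cv2.imwrite(f"pics/{n}.png",np.hstack([c(T["image"],tx-36,ty-36),c(S["image"],sx-36,sy-36)]))
s=readout.sense();print(s["time"],s["tool_pos"].round(1),s["ft_force"].round(1),s["joint_pos"].round(0))
E
python3 v.py a 222 242 332 295
```

```text
2.45 [502.9 256.5 122.9] [0.1 0.1 0.7] [22.  6. 98. -0. 75.  1.]
```

View pics/a.png

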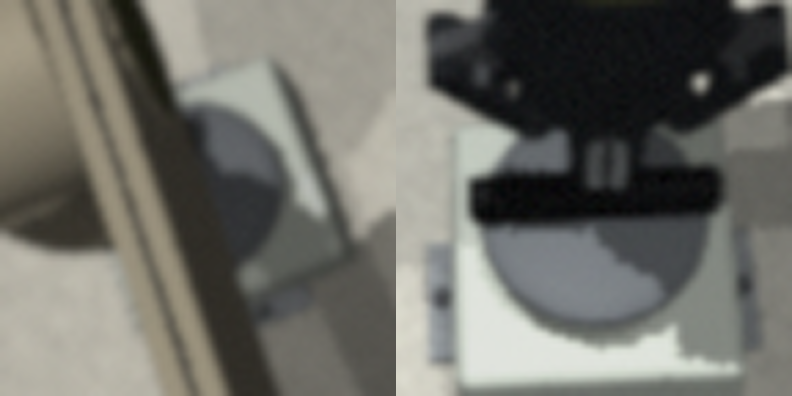

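The side view shows the closed tips above the wing's middle, within 4 mm, with fingers at about (606,185) and the wing from 470 to 722. Next I press.

Emit:
move_arm(
  motion="0 0 -0.6 0 0 0; 0 0 -1.1 0 0 0; 0 0 -1.4 0 0 0; 0 0 -1.6 0 0 0; 0 0 -1.8 0 0 0; 0 0 -2.0 0 0 0; 0 0 -2.1 0 0 0; 0 0 -2.2 0 0 0; 0 0 -2.2 0 0 0",
)

```text
time: 3.2
tool_pos: [502.1, 256.9, 99.5]
tcp_rot: [-90.0, -0.0, -69.4]
ft_force: [-0.7, -3.2, 6.6]
finger_gap: 0.0
```

Emit:
move_arm(
  motion="0 0 -0.05 0 0 0; 0 0 -0.1 0 0 0; 0 0 -0.1 0 0 0; 0 0 -0.1 0 0 0",
)

```text
time: 3.53
tool_pos: [502.1, 257.0, 98.8]
tcp_rot: [-90.0, -0.0, -69.4]
ft_force: [-1.0, -3.5, 6.4]
finger_gap: -0.4
```

Emit:
move_arm(
  motion="0 0 -0.05 0 0 0; 0 0 -0.1 0 0 0; 0 0 -0.1 0 0 0; 0 0 -0.1 0 0 0",
)

```text
time: 3.87
tool_pos: [502.4, 257.1, 98.5]
tcp_rot: [-89.9, -0.0, -69.4]
ft_force: [-2.8, -3.7, 9.4]
finger_gap: 0.4
```

The force rise at z=98.5 is the stop. I lift off and look.

Emit:
move_arm(
  motion="0 0 0.6 0 0 0; 0 0 1.5 0 0 0; 0 0 2.2 0 0 0; 0 0 2.2 0 0 0; 0 0 2.2 0 0 0; 0 0 2.2 0 0 0",
)

```text
time: 4.37
tool_pos: [501.7, 257.2, 119.1]
tcp_rot: [-90.0, 0.0, -69.4]
ft_force: [0.2, 1.1, 0.7]
finger_gap: -0.3
```

```bash
python3 v.py b 222 242 332 295
```

```text
4.4667 [501.4 257.1 118.7] [ 1.  -0.2  0. ] [22.  7. 98.  0. 75.  1.]
```

View pics/b.png

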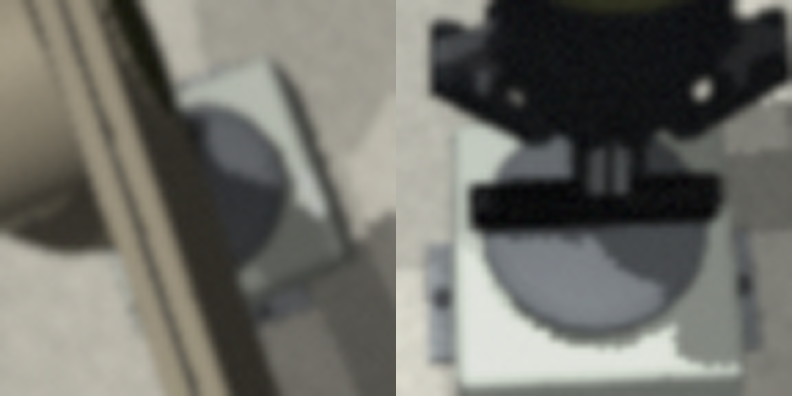

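The wing and disc dropped about 1.7 px (6 mm) with the tips clear, so the head is latched. Now I work out the push rows.

```bash
python3 - <<'E'
import numpy as np
a=np.radians(20.8);c=np.array([502.4,257.5])
def p(th,s):
    t=a-np.radians(th);return c+36*np.array([np.cos(t),np.sin(t)])+s*np.array([-np.sin(t),np.cos(t)])
p0=p(0,27)
print("start shift cm",(p0-[501.8,257.1])/10)
for th,s in [(0,22),(0,17)]+[(k*5.,17) for k in range(1,10)]: print(th,((p(th,s)-p0)/10).round(2))
E
```

```text
start shift cm [2.46658364 3.84241439]
0 [ 0.18 -0.47]
0 [ 0.36 -0.93]
5.0 [ 0.59 -1.19]
10.0 [ 0.81 -1.46]
15.0 [ 1.   -1.75]
20.0 [ 1.17 -2.05]
25.0 [ 1.31 -2.37]
30.0 [ 1.42 -2.7 ]
35.0 [ 1.5  -3.04]
40.0 [ 1.55 -3.38]
45.0 [ 1.57 -3.73]
```

Emit:
move_arm(
  motion="1.2 1.9 0 0 0 0; 2.45 3.85 0 0 0 0; 2.45 3.85 0 0 0 0; 2.45 3.85 -1 0 0 0; 2.45 3.85 -2 0 0 0; 2.45 3.85 -2.9 0 0 0; 2.45 3.85 -2.9 0 0 0; 2.45 3.85 -2.9 0 0 0",
)

```text
time: 5.13
tool_pos: [525.0, 294.7, 88.6]
tcp_rot: [-90.2, -0.0, -69.4]
ft_force: [0.8, 0.1, -0.1]
finger_gap: 0.2
```

Emit:
move_arm(
  motion="0.18 -0.47 0.1 0 0 0; 0.36 -0.93 0.1 0 0 0; 0.59 -1.19 0.1 0 0 -5; 0.81 -1.46 0.1 0 0 -10; 1.0 -1.75 0.1 0 0 -15; 1.0 -1.75 0.1 0 0 -15",
)

```text
time: 5.63
tool_pos: [537.2, 277.7, 92.1]
tcp_rot: [-89.9, 0.0, -84.6]
ft_force: [-0.1, 2.1, 0.5]
finger_gap: 0.1
```

Emit:
move_arm(
  motion="0.17 -0.3 0 0 0 -5; 0.31 -0.62 0 0 0 -10; 0.42 -0.95 0 0 0 -15; 0.5 -1.29 0 0 0 -20; 0.55 -1.63 0 0 0 -25; 0.57 -1.98 0 0 0 -30; 0.57 -1.98 0 0 0 -30",
)

```text
time: 6.22
tool_pos: [542.9, 258.4, 92.3]
tcp_rot: [-89.9, 0.1, -114.5]
ft_force: [1.9, 3.5, 0.8]
finger_gap: -0.0
```

```bash
python3 v.py c 222 242 332 295
```

```text
6.3167 [542.9 258.8  92.3] [2.3 3.2 1.2] [21. 14. 93.  0. 73. 45.]
```

View pics/c.png

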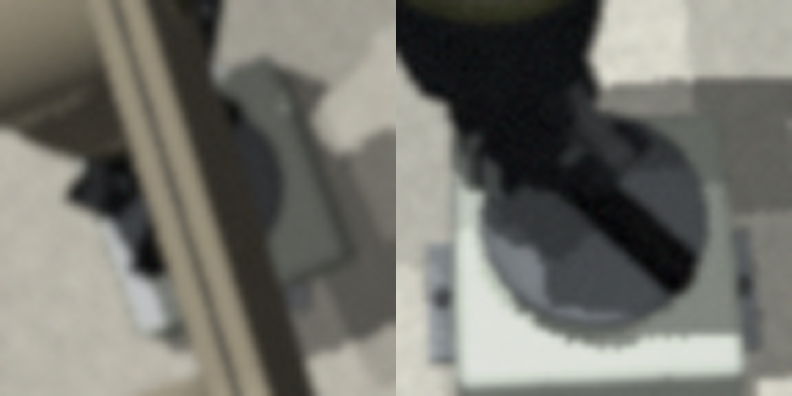

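The wing has turned about 45° and the disc's lower rim is back at its "out" position (row 327). I let the wing follow the finger back, then back off and lift.

Emit:
move_arm(
  motion="-0.02 0.35 0 0 0 5; -0.07 0.69 0 0 0 10; -0.15 1.03 0 0 0 15; -0.26 1.36 0 0 0 20; -0.4 1.68 0 0 0 25; -0.57 1.98 0 0 0 30; -0.76 2.27 0 0 0 35; -0.98 2.54 0 0 0 40; -1.21 2.8 0 0 0 45; -1.57 3.73 0 0 0 45",
)

```text
time: 7.15
tool_pos: [526.2, 294.9, 91.2]
tcp_rot: [-90.0, -0.1, -69.0]
ft_force: [-0.7, -0.4, 0.3]
finger_gap: -0.0
```

Emit:
move_arm(
  motion="0 0 0 0 0 0; 0 0 3 0 0 0; 0 0 6 0 0 0; 0 0 10 0 0 0; 0 -4 10 0 0 0; 0 -8 10 0 0 0; 0 -12 10 0 0 0; 0 -16 10 0 0 0; 0 -20 10 0 0 0",
)

```text
time: 7.9
tool_pos: [525.8, 94.1, 191.4]
tcp_rot: [-90.0, -0.0, -69.4]
ft_force: [0.1, 0.4, -0.6]
finger_gap: -0.1
```

```bash
python3 v.py d 222 242 332 295
```

```text
8.0 [526.4  90.4 191.4] [ 1.1  0.2 -1. ] [  4.  -1.  99.  -0.  83. -16.]
```

View pics/d.png

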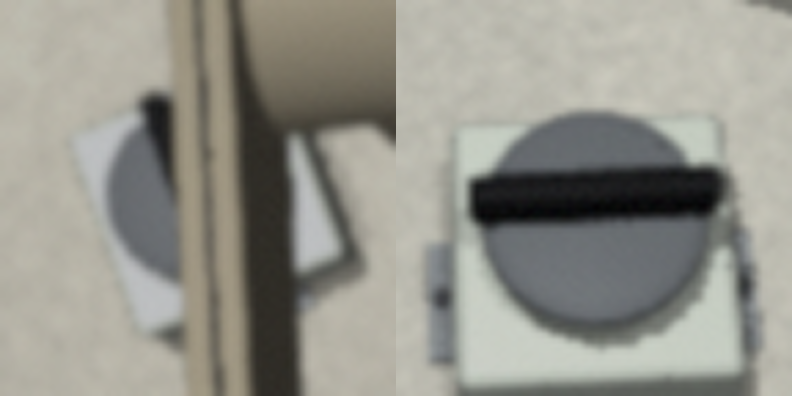

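The head is out and the wing is back in its original place (470–722, row 195). On to the re-arm button.

Emit:
move_arm(
  motion="0 -4 0 0 0 0; 0 -8 0 0 0 0; 0 -12 0 0 0 0; 0 -16 0 0 0 0; 0 -20 0 0 0 0; 0 -24 0 0 0 0; 0 -28 0 0 0 0; 0 -32 0 0 0 0; 0 -35 0 0 0 0; 0 -35 0 0 0 0",
)

```text
time: 8.83
tool_pos: [525.7, -259.5, 191.2]
tcp_rot: [-90.1, -0.1, -69.7]
ft_force: [0.4, 0.5, 0.5]
finger_gap: -0.1
```

Emit:
move_arm(
  motion="0 0 -3 0 0 0; 0 0 -6 0 0 0; 0 0 -9 0 0 0; 0 0 -11 0 0 0; 0 0 -11 0 0 0; 0 0 -11 0 0 0",
)

```text
time: 9.33
tool_pos: [525.5, -253.1, 80.1]
tcp_rot: [-90.1, 0.2, -69.4]
ft_force: [-0.0, -0.4, 0.6]
finger_gap: -0.2
```

```bash
python3 v.py e 410 228 378 140
```

```text
9.4333 [ 527.6 -254.6   83.3] [0.4 0.9 0.5] [-31.  12.  96.  -0.  72. -51.]
```

View pics/e.png

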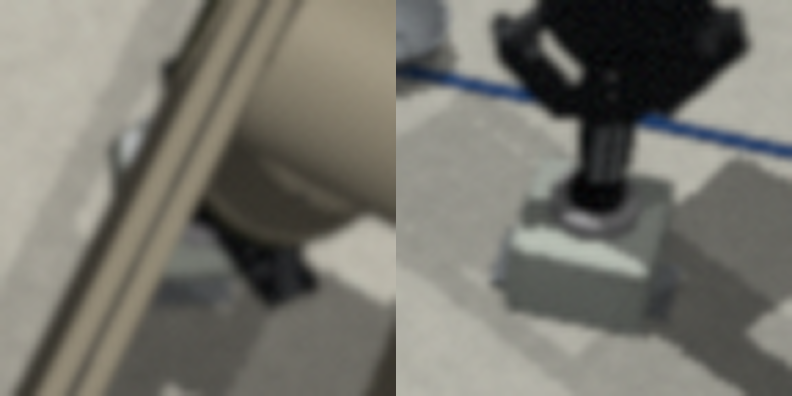

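The tips are over the button, perhaps 2–4 mm toward −x. I press with a +2 mm x shift.

Emit:
move_arm(
  motion="0.2 0 -0.5 0 0 0; 0.2 0 -1.0 0 0 0; 0.2 0 -1.3 0 0 0; 0.2 0 -1.5 0 0 0; 0.2 0 -1.7 0 0 0; 0.2 0 -1.85 0 0 0; 0.2 0 -1.95 0 0 0; 0.2 0 -2 0 0 0; 0.2 0 -2 0 0 0",
)

```text
time: 10.18
tool_pos: [529.5, -254.8, 65.6]
tcp_rot: [-89.9, -0.1, -69.4]
ft_force: [-11.1, 7.2, 30.0]
finger_gap: -0.1
```

```bash
python3 v.py f 410 228 378 140; python3 -c "
from bench import readout;s=readout.sense();print(s['tool_pos'],s['wrist_torque'],s['joint_pos'])"
```

```text
10.2833 [ 529.5 -254.8   65.6] [-10.8   6.8  31. ] [-31.  13.  97.   0.  70. -51.]
[ 529.5108476  -254.80901804   65.59523414] [ 1.2118715   1.85461133 -0.03250576] [-3.07015823e+01  1.33607802e+01  9.65998503e+01  9.37783244e-03
  6.98868467e+01 -5.13456013e+01]
```

View pics/f.png

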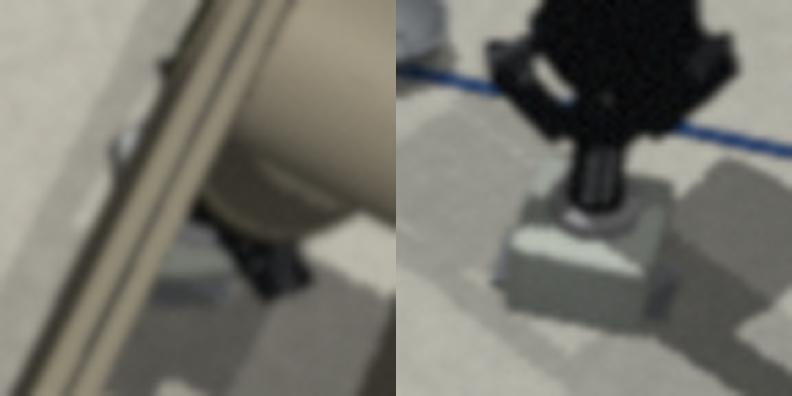

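Emit:
move_arm(
  motion="0 0 0.2 0 0 0; 0 0 0.2 0 0 0; 0 0 0.2 0 0 0; 0 0 0.2 0 0 0",
)

```text
time: 10.62
tool_pos: [529.4, -254.7, 65.8]
tcp_rot: [-89.9, -0.1, -69.4]
ft_force: [-3.9, 2.4, 17.4]
finger_gap: 0.5
```

Emit:
move_arm(
  motion="0 0 0.2 0 0 0; 0 0 0.2 0 0 0; 0 0 0.2 0 0 0; 0 0 0.2 0 0 0",
)

```text
time: 10.95
tool_pos: [529.2, -254.7, 66.1]
tcp_rot: [-89.9, -0.1, -69.4]
ft_force: [3.8, -0.3, 4.3]
finger_gap: 0.1
```

Emit:
move_arm(
  motion="0 0 0.2 0 0 0; 0 0 0.2 0 0 0; 0 0 0.2 0 0 0; 0 0 0.2 0 0 0",
)

```text
time: 11.28
tool_pos: [528.3, -254.4, 67.3]
tcp_rot: [-90.0, -0.0, -69.4]
ft_force: [3.1, -0.4, 4.6]
finger_gap: 0.1
```

Emit:
move_arm(
  motion="0 0 0.2 0 0 0; 0 0 0.2 0 0 0; 0 0 0.2 0 0 0; 0 0 0.2 0 0 0",
)

```text
time: 11.62
tool_pos: [527.9, -254.2, 69.0]
tcp_rot: [-90.0, 0.0, -69.4]
ft_force: [0.9, -1.0, 3.2]
finger_gap: -0.2
```

Emit:
move_arm(
  motion="0 0 0.2 0 0 0; 0 0 0.2 0 0 0; 0 0 0.2 0 0 0; 0 0 0.2 0 0 0",
)

```text
time: 11.95
tool_pos: [527.9, -254.1, 70.9]
tcp_rot: [-90.0, 0.0, -69.4]
ft_force: [-0.5, -0.9, 1.8]
finger_gap: -0.1
```

Emit:
move_arm(
  motion="0 0 0.2 0 0 0; 0 0 0.2 0 0 0; 0 0 0.2 0 0 0; 0 0 0.2 0 0 0",
)

```text
time: 12.28
tool_pos: [528.1, -254.1, 73.0]
tcp_rot: [-90.0, 0.0, -69.4]
ft_force: [-0.1, -0.4, -0.1]
finger_gap: 0.2
```

Force profile: hard stop at 65.8, about 4.6 N just above it, zero at about 72. That is the full 6 mm stroke, so the button went fully in and came back out. The height reads about 4 mm higher than stated. I retreat and take a final look.

Emit:
move_arm(
  motion="0 0 3 0 0 0; 0 0 6 0 0 0; 0 0 10 0 0 0; -1 -2 12 0 0 0; -3 -6 12 0 0 0; -5 -10 12 0 0 0; -7 -13 12 0 0 0; -9 -16 12 0 0 0; -9 -16 12 0 0 0; -9 -16 12 0 0 0",
)

```text
time: 13.12
tool_pos: [436.8, -415.8, 192.9]
tcp_rot: [-90.0, 0.0, -69.6]
ft_force: [0.5, 0.2, -0.4]
finger_gap: -0.1
```

```bash
python3 - <<'E'
import cv2,pickle,numpy as np
from bench import eyes,readout
T=eyes.snapshot("top");S=eyes.snapshot("side")
c=lambda I,x,y:cv2.resize(I[y-24:y+24,x-32:x+32],(384,288),interpolation=cv2.INTER_CUBIC)
s=S["image"]
cv2.imwrite("pics/z.png",np.vstack([np.hstack([c(T["image"],224,242),c(T["image"],412,228)]),np.hstack([cv2.resize(s[100:340,200:520],(384,288)),c(s,378,142)])]))
for n,I in(("top",T),("side",S)):
    d=cv2.absdiff(I["image"],pickle.load(open(n+".pkl","rb"))["image"]).max(2)
    b={"top":[("stop",190,215,60,60),("lamp",295,175,40,40),("rearm",390,210,40,40),("tray",280,120,70,40),("jar",285,258,65,28)],"side":[("stop",300,270,65,70),("lamp",290,185,50,45),("jarreel",375,200,40,60),("bottle",205,250,70,100)]}[n]
    print(n,[(k,int((d[y:y+h,x:x+w]>60).sum())) for k,x,y,w,h in b])
q=readout.sense();print(q["tool_pos"],q["ft_force"])
E
```

```text
top [('stop', 0), ('lamp', 0), ('rearm', 0), ('tray', 0), ('jar', 0)]
side [('stop', 0), ('lamp', 0), ('jarreel', 0), ('bottle', 0)]
[ 438.38123517 -413.82501177  192.96062158] [-0.17352114  0.51988877 -0.26135536]
```

View pics/z.png

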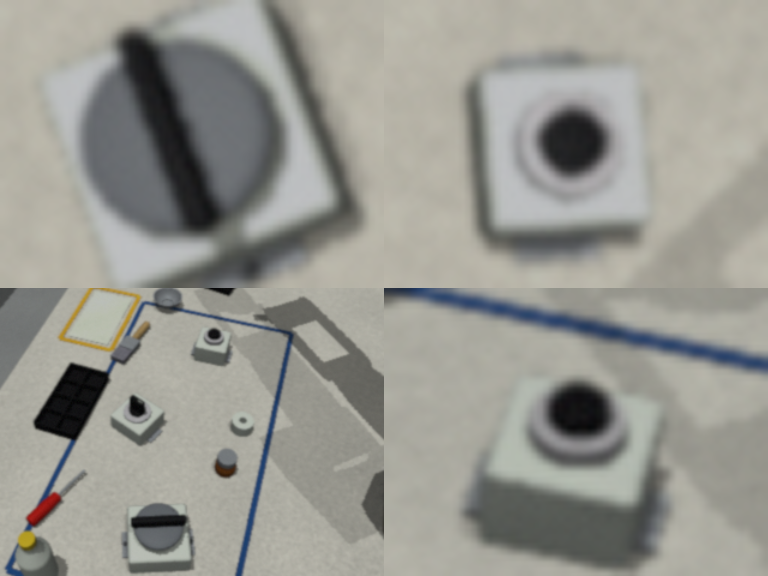

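The wing is at (128,38)–(205,225) and the button at (573,141), both as at the start. Nothing else has moved.

```bash
python3 -c "
from bench import r;print(r.hand_in())"
```

```text
the job is handed in; nothing more can be done
None
```

The machine stop test is done and handed in after about 13 s on the robot's clock; no verdict was reported.

- **Latch:** I pressed the wing's middle with the closed fingertips, and the head stayed about 6 mm in with the finger off.
- **Release:** One fingertip side pushed the wing about 45° clockwise. The picture showed the head out again, and it turned back to rest as I backed off.
- **Re-arm:** I pressed the button onto its stop, with up to about 31 N, and let it go.

**Last checks:** The pictures match the start at the stop, lamp dimmer and re-arm button. The carrier, jar, reel and wash bottle also match. The dish, brush and driver I checked only by eye, and they look unmoved. The arm was clear, with about 0 N on the wrist.

**One disagreement:** The button's heights read about 4 mm higher than stated, with its stop at 65.8 mm instead of 62 mm. The force on release still ran over the full 6 mm stroke, from about 4.6 N to zero at about 72 mm, so I take it as fully pressed.

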